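# Secure a reagent bottle in a spring-jaw clamp

## Task

Of the three bottles standing in the open front part of the worktop (not those lined up at the back), take the short cream-white one with the red screw cap and secure it in the spring clamp: carry it upright, push the clamp's sliding jaw well back with the bottle's side and keep it pushed back while you lower the bottle onto the base plate between the jaw and the V stop, then let go so that the jaw holds it against the stop. Leave the amber bottle and the blue-capped bottle standing where they are.

Things in the scene. Friction and masses are not known exactly. Their poses are not given: they have to be found in the camera images.
- cream_bottle_mid (a point): Centre (half-way up) of the loose cream-white bottle with a red screw cap: round, 58 mm in diameter, 105 mm tall, about 0.14 kg, in the front part of the worktop (a like one at the back is fixed). Straight side almost up to the cap. Grip it across its diameter about 20 mm above this point, so that the fingertips stay above the jaw and the stop. z is its upright axis.
- amber_bottle_mid (a point): Centre (half-way up) of the amber bottle with a black cap, 64 mm in diameter, 118 mm tall; a bystander. The three bottles swap places from run to run.
- clear_bottle_mid (a point): Centre (half-way up) of the clear bottle with a blue cap, 68 mm in diameter, 135 mm tall; a bystander.
- clamp: The spring clamp, fixed to the worktop; origin at worktop level under the seat point. x runs from the V stop toward the jaw and the housing, z up. Grey base plate 210 x 110 x 12 mm (x -55 to 155 mm), low aluminium V stop at x -35 to -10 mm, open toward +x, 14 mm above the plate; blue spring housing at x 72 to 150 mm, 30 mm above the plate.
- seat (a point): Point on the top face of the clamp's base plate, 12 mm above the worktop, where the axis of the cream bottle stands once clamped (against the V stop). Same axes as the clamp. With its axis 13 mm along +x of this point the bottle clears the V stop by about 10 mm when lowered.
- jaw_face (a point): Centre of the jaw's rubber face, which looks to the clamp's -x, 19 mm above the base plate. The jaw is an upright plate 56 mm wide, 2 to 36 mm above the base plate. At rest the face is 9 mm along +x from the seat. Way in: lower the bottle to 20 mm above the plate (over the V stop, below the jaw's top), axis 35 to 40 mm on the -x side of the face, then move it along +x.
- jaw (a joint): Travel of the spring jaw, m: 0 = at rest (closed), grows as it is pushed back along the clamp's +x, end stop at 0.045. The bottle fits in only with the jaw beyond 0.020, and it reads about 0.020 with the bottle clamped. The spring pushes it closed with about 3 N at 0 and 6.5 N at the end stop.
Things that resemble listed ones, but are neither listed nor needed, are in the scene too. Leave any pink or yellow look-alike of the part that bears cream_bottle_mid alone.

How it is judged:
By the outcome, as a careful person would: the job done as asked, in the order asked, and still so for the second after the job is handed in, with the robot touching nothing.
It also fails if it takes over 38 s, if anything falls off the work surface, if the arm or the gripper's body presses on something with over 40 N, if the wrist force passes 120 N, or if a joint passes its speed limit or range.

## Robot

A 6-joint arm with a two-finger parallel gripper is mounted at the origin on a cart in front of the work surface, level with it; the furniture and walls round the work are solid. World frame = base frame: x ahead of the robot, y to its left, z up, the work surface at z = 0. Lengths are in mm, angles in rad, forces in N, time in s.
With the tool pointing down it reaches from about 275 to 750 mm from the base axis. Payload 10.2 kg.
Tool frame: the origin (TCP) lies at the very end of the fingers, on their centre line; the grasp point (between the pads) lies 19 mm behind it (ctrl.tcp_to_grasp is the distance from the TCP to the grasp point, in mm); z points along the fingers, x is the direction in which the jaws open and shut, and the axes are right-handed (so a half turn about z gives the same grasp; the last joint's range is limited). The gripper opens to 85 mm and grips with 20 to 120 N. Pads are 22 mm wide; open, the fingers measure 114 mm over their backs; the gripper's body (76 mm by 85 mm) begins 54 mm behind the grasp point. The pads swing forward as they close: fully open they stand 13 mm farther back than shut.
Start: joints at [1.023, 0.313, 1.498, -0, 1.331, -0.223], TCP at [167.55, 497.552, 231.294] pointing down, gripper open.
Joint ranges: [-2.94, 2.94], [-0.97, 2.17], [0.19, 2.56], [-1.23, 4.37], [0.02, 3.11], [-2.88, 2.88]. Speed limits (rad/s): [2.39, 2.39, 3.01, 3.14, 3.14, 3.14].

## Interface

Orientations are given as a unit quaternion [w, x, y, z].
In Python, from rig import monitor, vision, order, ctrl gives the robot as it stands. The module is installed in compiled form; this text tells all that it offers.
- The arm moves only by the shell command python3 -m pendant 'ROWS' [FORCE]. ROWS is JSON, a list that holds one entry, the list of rows, each a list of 5 numbers: the closure, from -1 (fully open) to 1 (shut), then the shift along the world's x, y, z in m, then the turn about the world's z in degrees. In form: [[[fingers, dx, dy, dz, spin], ...]]. A call has 1 to 20 rows; each row is the pose to reach, as a shift and turn from the pose commanded when the call began; what a row does not reach only later rows make up. A row lasts 1/10 s, in which the tool goes at most 50 mm and 8.59 degrees, less where a joint would pass 70% of its speed; a pose out of reach is approached as far as the arm can. A call with a gripper value outside its range is refused whole. The fingers move at their own pace and stop on an object; FORCE is the grip in N (left out, the last holds). Time passes only in rows, so rows that repeat a pose let the fingers close. It gives the time, the measured TCP pose, the force and the opening at its end, in the units of the state.
- monitor.sense(): the state, without advancing time (a new reading comes with each control period).
- vision.capture(name): name is "scene" or "top" or "wrist"; returns (picture, depth): 420x560x3 uint8, red, green, blue; 420x560 float32, mm along the optical axis (not along the pixel's ray), 0 where there is no reading.
- vision.camera_info(name): a dict with "fov_y" (degrees; the focal length in pixels is half the picture's height over the tangent of half this angle, whatever the lens; pixels are square), "cx", "cy" (the principal point, pixels), "R" (3x3) and "t" (3): a world point X has camera coordinates R X + t; the wrist camera has in their place "hand_eye" (4x4, takes a point from camera to tool coordinates, whose origin is the TCP and whose axes are the tool frame's). Camera axes: x right, y down, z forward; pixel columns grow to the right and rows downward; lengths in mm; the calibration is good to about 2 mm. A picture is of the moment at which its call begins: read the wrist's pose just before it. camera_info takes no time and is no camera call.
- order.finish_job(): hands the job in, once; it reports no verdict.
The state is a dict: "time_s": time; "joints": joint angles; "dq": joint speeds; "tau": joint torques, N m; "eef_pos": TCP position; "ee_rot": TCP orientation; "force": force on the tool from outside, world axes, zero at the start; "wrist_torque": the same for the moment, N m; "grip_width": opening from 0.0 (shut) to 1.0 (fully open).
Only numpy, scipy, OpenCV 4.12 (cv2) and the standard library are available. Lean on these libraries where they do the work, as an engineer would, in place of code of your own. Each camera call takes 0.05 s, during which the arm holds its last target.

## Working session

There is one attempt and no reset: what is moved stays moved. The work goes in short steps, Python scripts to look and compute and a shell command to move; the robot and the scene stay as the last step left them, time stands still between calls to the robot, and variables do not carry over. Pictures are saved under pics/ and viewed, and the job is handed in when it is done.

```bash
mkdir -p pics; python3 - <<'E'
from rig import monitor, vision, order, ctrl
import cv2, numpy as np, pickle
s=monitor.sense(); print(s)
print(ctrl.tcp_to_grasp)
for n in ("scene","top"):
    p,d=vision.capture(n); cv2.imwrite(f"pics/{n}0.png",p[:,:,::-1]); np.savez(f"{n}0.npz",p=p,d=d)
for n in ("scene","top","wrist"): print(n,vision.camera_info(n))
E
```

```text
{'time_s': 0.0, 'joints': array([ 1.02257857e+00,  3.13472280e-01,  1.49844170e+00, -9.06078270e-06,
        1.33102133e+00, -2.23412685e-01]), 'dq': array([ 1.61303536e-03, -3.50464605e-04, -3.22429496e-05, -2.52910967e-04,
        1.60011051e-03,  2.10069215e-03]), 'tau': array([-1.09785229e-03, -4.12277913e+01, -2.59739542e+01, -3.10818350e-04,
        4.12522088e-03, -2.53223345e-05]), 'eef_pos': array([167.41911919, 497.31159948, 230.72194724]), 'ee_rot': array([ 2.65222075e-04,  8.12133430e-01,  5.83471371e-01, -6.16729116e-04]), 'force': array([ 0.01616423, -0.10706138, -0.72933103]), 'wrist_torque': array([-0.07765729,  0.02676066,  0.05236769]), 'grip_width': 1.00090399233626}
18.700000000000003
scene {'fov_y': 47.218444247306415, 'cx': 277.1439618693788, 'cy': 210.74655960931685, 'R': array([[ 0.71625555, -0.69780221, -0.00707538],
       [-0.53612039, -0.54375112, -0.64568541],
       [ 0.44671346,  0.46626902, -0.76357075]]), 't': array([-214.35404127,  396.25083395,  775.86671973])}
top {'fov_y': 46.286714158391945, 'cx': 287.98294018631276, 'cy': 211.67035773614387, 'R': array([[-0.01730887, -0.99968232,  0.01832109],
       [-0.98711192,  0.01416986, -0.15940286],
       [ 0.15909261, -0.02084405, -0.9870436 ]]), 't': array([201.00867556, 489.68134162, 989.87266409])}
wrist {'fov_y': 69.95790669018561, 'cx': 279.64334113062125, 'cy': 210.5515238541767, 'hand_eye': array([[ 9.99998809e-01,  1.48141992e-03, -4.33049136e-04,
        -4.30804434e-01],
       [-1.30283974e-03,  9.60648421e-01,  2.77764133e-01,
        -7.12792701e+01],
       [ 8.27493289e-04, -2.77763238e-01,  9.60649207e-01,
        -1.43609896e+02],
       [ 0.00000000e+00,  0.00000000e+00,  0.00000000e+00,
         1.00000000e+00]])}
```

View pics/scene0.png

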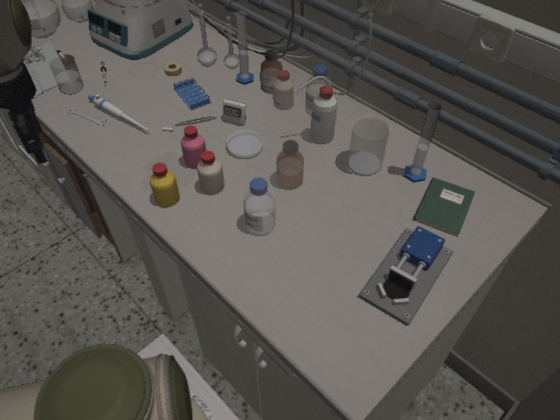

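View pics/top0.png

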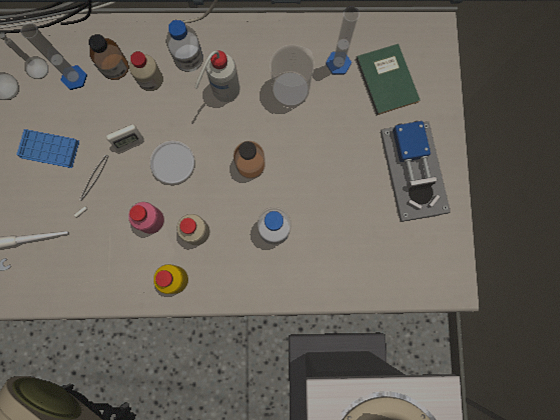

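Scene picture: the candidates with red caps are:
- cream bottle in front, (210,173)
- pink, (193,148)
- yellow, (165,186)
- fixed cream at the back, (284,92)
- wash bottle, (323,115)

In the top view the front cream bottle is at (191,229), the amber at (249,160), the blue-capped at (274,226) and the clamp at (415,170). I choose the front cream one and will check it in a crop.

```bash
cat > h.py <<'E'
import numpy as np, cv2
from rig import vision
def K(ci): 
    f=210/np.tan(np.radians(ci["fov_y"])/2); return f,ci["cx"],ci["cy"]
def ray(name,px,RT=None):
    ci=vision.camera_info(name); f,cx,cy=K(ci)
    R,t=(ci["R"],ci["t"]) if RT is None else RT
    d=np.array([(px[0]-cx)/f,(px[1]-cy)/f,1.]); return -R.T@t, R.T@d
def plane(name,px,z,RT=None):
    o,d=ray(name,px,RT); return o+d*(z-o[2])/d[2]
def tri(rays):
    A=np.zeros((3,3));b=np.zeros(3)
    for o,d in rays:
        d=d/np.linalg.norm(d);P=np.eye(3)-np.outer(d,d);A+=P;b+=P@o
    X=np.linalg.solve(A,b)
    return X,[np.linalg.norm(np.cross(X-o,d/np.linalg.norm(d))) for o,d in rays]
def proj(name,X,RT=None):
    ci=vision.camera_info(name); f,cx,cy=K(ci)
    R,t=(ci["R"],ci["t"]) if RT is None else RT
    c=R@X+t; return np.array([cx+f*c[0]/c[2],cy+f*c[1]/c[2]]),c[2]
def wristRT(s):
    H=vision.camera_info("wrist")["hand_eye"]
    w,x,y,z=s["ee_rot"]
    from scipy.spatial.transform import Rotation as Ro
    T=np.eye(4);T[:3,:3]=Ro.from_quat([x,y,z,w]).as_matrix();T[:3,3]=s["eef_pos"]
    M=np.linalg.inv(T@H); return M[:3,:3],M[:3,3]
E
python3 - <<'E'
from h import *
S=np.load("scene0.npz");T=np.load("top0.npz")
def crop(p,x0,y0,x1,y1,k): return cv2.resize(p[y0:y1,x0:x1,::-1],None,fx=k,fy=k,interpolation=cv2.INTER_CUBIC)
a=crop(S['p'],140,120,260,240,3);b=crop(T['p'],120,180,240,300,3)
cv2.imwrite("pics/c1.png",np.hstack([a,b]))
a=crop(S['p'],350,210,470,330,3);b=crop(T['p'],360,105,480,225,3)
cv2.imwrite("pics/c2.png",np.hstack([a,b]))
# depth points
def pts(name,d,m):
    ci=vision.camera_info(name);f,cx,cy=K(ci);v,u=np.nonzero(m&(d>0));z=d[v,u]
    c=np.c_[(u-cx)/f*z,(v-cy)/f*z,z];return (c-ci["t"])@ci["R"]
for n,D,(u,v) in (("scene",S,(208,159)),("top",T,(188,226))):
    hsv=cv2.cvtColor(D['p'],cv2.COLOR_RGB2HSV);m=((hsv[...,0]<8)|(hsv[...,0]>172))&(hsv[...,1]>150)&(hsv[...,2]>60)
    w=np.zeros_like(m);w[v-14:v+14,u-12:u+12]=1;m&=w
    vv,uu=np.nonzero(m);print(n,m.sum(),uu.mean(),vv.mean(),uu.min(),uu.max(),vv.min(),vv.max())
    P=pts(n,D['d'],m);print(np.median(P,0),P[:,2].max(), np.percentile(P[:,2],[5,50,95]))
    x0,y0=np.median(P[:,:2],0)
    A=pts(n,D['d'],np.ones_like(m)); A=A[(np.hypot(A[:,0]-x0,A[:,1]-y0)<50)&(A[:,2]>20)&(A[:,2]<85)]
    print(len(A))
    if len(A):
        from scipy.optimize import least_squares
        r=least_squares(lambda q:np.hypot(A[:,0]-q[0],A[:,1]-q[1])-29,[x0,y0],loss="soft_l1",f_scale=2);print("cyl",r.x,np.abs(r.fun).mean())
E
```

```text
scene 80 207.125 156.0125 202 213 152 163
[454.81220555 383.61642612 103.67122046] 107.7948762346026 [ 99.57205616 103.67122046 106.32733042]
627
cyl [459.11301088 388.10918235] 3.6389699629633063
top 192 187.625 225.52083333333334 180 195 218 233
[457.05867385 388.7325652  105.33512249] 110.15205420872935 [101.1785225  105.33512249 107.89563926]
531
cyl [460.22843064 393.19415751] 4.800529196674706
```

View pics/c1.png

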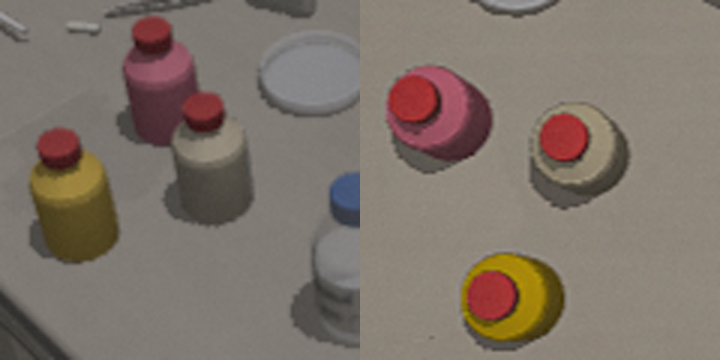

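View pics/c2.png

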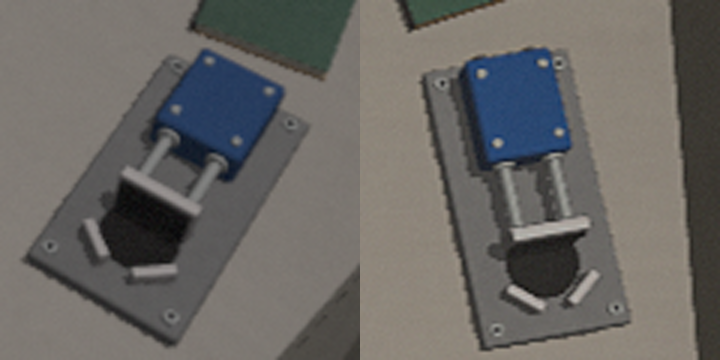

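The crop confirms it: the front cream bottle, red cap at scene (208,155) and top (188,226), with pink and yellow beside it and clear of it. Next I measure the bottle and the clamp from both views.

```bash
python3 - <<'E'
from h import *
S=np.load("scene0.npz");T=np.load("top0.npz")
gS=cv2.cvtColor(S['p'],cv2.COLOR_RGB2GRAY);gT=cv2.cvtColor(T['p'],cv2.COLOR_RGB2GRAY)
def sub(g,p): return cv2.cornerSubPix(g,np.array([[p]],np.float32),(3,3),(-1,-1),(cv2.TERM_CRITERIA_EPS+cv2.TERM_CRITERIA_MAX_ITER,50,.01))[0,0]
top={'FL':(484,349),'FR':(630,323),'BL':(422,72),'BR':(568,50)}
sc={'FL':(25,260),'FR':(180,345),'BL':(172,56),'BR':(308,127)}
C={}
for k in top:
    a=(360+(top[k][0]-360)/3,105+top[k][1]/3); b=(350+sc[k][0]/3,210+sc[k][1]/3)
    a2=sub(gT,a) if k!='BR' else a; b2=sub(gS,b)
    X,e=tri([ray("top",a2),ray("scene",b2)])
    print(k,np.round(a,1),np.round(a2,1),np.round(b,1),np.round(b2,1),"tri",X.round(1),np.round(e,1),"topplane",plane("top",a2,12)[:2].round(1),"scplane",plane("scene",b2,12)[:2].round(1))
# jaw top edge ends: front edge (face)
for k,a,b in (("jawL",(512,236),(122,172)),("jawR",(589,224),(196,213)),("housFL",(486,166),(158,133)),("housFR",(571,152),(231,172)),("housBL",(462,60),(204,50))):
    a=(360+(a[0]-360)/3,105+a[1]/3); b=(350+b[0]/3,210+b[1]/3)
    print(k,*[np.round(q,1) for q in tri([ray("top",a),ray("scene",b)])])
# dark disc in top/scene
for n,D,(u,v) in (("top",T,(420,193)),("scene",S,(398,288))):
    g=cv2.cvtColor(D['p'],cv2.COLOR_RGB2GRAY); print(n,g[v-12:v+12:3,u-16:u+17:4])
print("cap",*[np.round(q,1) for q in tri([ray("top",(187.7,225.7)),ray("scene",(208,154.3))])])
print("cap tops", plane("top",(187.7,225.7),105),plane("scene",(208,154.3),105))
# body base: cream mask
E
```

```text
FL [401.3 221.3] [400.1 221.6] [358.3 296.7] [356.7 296.2] tri [473.6 -50.8  -2.6] [0.4 0.4] topplane [472.  -47.4] scplane [465.4 -54.8]
FR [450.  212.7] [449.6 212.2] [410. 325.] [408.6 324.7] tri [ 493.2 -160.5    0.7] [1. 1.] topplane [ 490.7 -155.8] scplane [ 487.8 -162.9]
BL [380.7 129. ] [380.4 129.3] [407.3 228.7] [405.7 228. ] tri [682.1 -17.3   1.9] [0.4 0.4] topplane [678.4 -14.7] scplane [674.6 -20.8]
BR [429.3 121.7] [429.3 121.7] [452.7 252.3] [453.4 251.6] tri [ 697.7 -127.4    6.5] [1.1 1.1] topplane [ 694.9 -124.8] scplane [ 694.3 -129. ]
jawL [549.3 -67.8  39.5] [0.6 0.6]
jawR [ 556.2 -121.8   42.5] [0.3 0.3]
housFL [607.2 -58.8  16.9] [1.6 1.6]
housFR [ 612.  -116.6   26.4] [1.1 1.1]
housBL [683.1 -42.1  28.2] [0.8 0.8]
top [[106  65 166 166 167 169 178 139  96]
 [108  55 181 123  67  37  25  41 107]
 [ 60  59  32  29  37  36  34  96 101]
 [ 60  54  35  45  44  42  40  54 102]
 [100  84  43  40  44  40  40  40 103]
 [102 106  45  46  41  40  42  76 136]
 [102 104  33  44  41  40  39  51 165]
 [104  55 173  47  41  43  85 168  93]]
scene [[ 80  58  17  20  14  39 131 139 123]
 [ 88  50  12  17  16  25  24  94 144]
 [ 89  30  25  22  16  17  17  15  68]
 [112  29  25  29  11  18  17  11  72]
 [136  26  26  26  30  23  20  16  80]
 [139  29  33  33  31  27  28  66  91]
 [ 92  83  29  27  29  23  28  86  88]
 [ 56  86  29  28  25  29  38  91  92]]
cap [459.  388.9 101.9] [1.6 1.6]
cap tops [457.19933135 389.22604028 105.        ] [458.61189991 385.26634821 105.        ]
```

Both fixed cameras agree to about 6 mm, with the bottle near (458,387) and the clamp yaw about 9°. That is too coarse for the insertion, so I go over the bottle with the tool x along the clamp's x (spin −62.4°) and refine with the wrist camera.

```bash
python3 -m pendant '[[[-1,0.05,-0.02,0,-8],[-1,0.09,-0.04,0,-16],[-1,0.13,-0.055,0,-24],[-1,0.17,-0.07,0,-32],[-1,0.21,-0.08,0,-40],[-1,0.25,-0.095,0,-48],[-1,0.29,-0.11,0,-56],[-1,0.29,-0.11,0,-62.4],[-1,0.29,-0.11,0,-62.4],[-1,0.29,-0.11,0,-62.4],[-1,0.29,-0.11,0,-62.4]]]' 60
python3 - <<'E'
from rig import monitor, vision
import cv2,numpy as np
s=monitor.sense();p,d=vision.capture("wrist");cv2.imwrite("pics/w1.png",p[:,:,::-1]);np.savez("w1.npz",p=p,d=d,pos=s["eef_pos"],rot=s["ee_rot"]);print(s["eef_pos"],s["ee_rot"],s["time_s"],s["joints"])
E
```

```text
time_s: 1.2
eef_pos: [456.8, 388.0, 231.4]
ee_rot: [-0.0, 0.997, 0.08, -0.0]
force: [0.5, -0.5, 0.0]
grip_width: 1.0
[456.81480192 388.00432071 231.40970589] [-2.53846320e-05  9.96791170e-01  8.00460057e-02 -2.60890501e-05] 1.2 [5.08817612e-01 4.79171665e-01 1.25740126e+00 6.88074932e-05
 1.40504608e+00 3.48542791e-01]
```

View pics/w1.png

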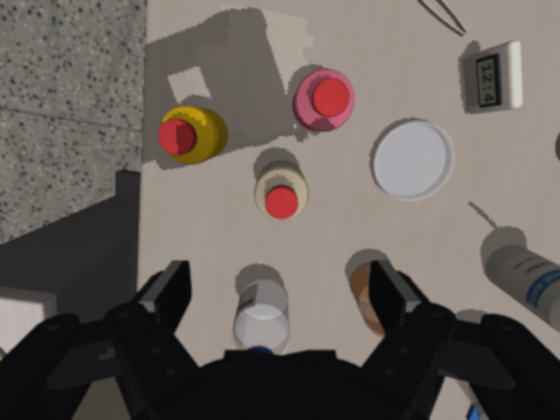

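Wrist view: the cream bottle has its cap at (281,203) and its body at about (280,185), with pink (331,98) and yellow (178,136) both well clear.

```bash
python3 - <<'E'
from h import *
W=np.load("w1.npz");s=dict(eef_pos=W['pos'],ee_rot=W['rot']);RT=wristRT(s)
hsv=cv2.cvtColor(W['p'],cv2.COLOR_RGB2HSV)
m=(((hsv[...,0]<8)|(hsv[...,0]>172))&(hsv[...,1]>150)&(hsv[...,2]>110)).astype(np.uint8)
w=np.zeros_like(m);w[180:230,255:310]=1;m&=w
c=max(cv2.findContours(m,0,2)[0],key=cv2.contourArea);print(cv2.minEnclosingCircle(c),cv2.fitEllipse(c))
uc=cv2.fitEllipse(c)[0]
print("wrist cap@105",plane("wrist",uc,105,RT))
for n,u in (("top",(187.7,225.7)),("scene",(208,154.3))):
    print(n,*[np.round(q,1) for q in tri([ray("wrist",uc,RT),ray(n,u)])])
d=W['d'];v,u=np.nonzero(m);print("capdepth",np.median(d[v,u]))
# cylinder from wrist silhouette: body mask (cream) 
ci=vision.camera_info("wrist");f,cx,cy=K(ci)
vv,uu=np.mgrid[0:420,0:560];z=d;P=np.stack([(uu-cx)/f*z,(vv-cy)/f*z,z],-1).reshape(-1,3);P=(P-RT[1])@RT[0];
Pc=P.reshape(420,560,3)[m>0];print("cap pts",np.median(Pc,0),np.percentile(Pc[:,2],90))
ok=(z.ravel()>0)&(np.hypot(P[:,0]-457,P[:,1]-388)<42)
Q=P[ok];print("table z near", np.median(P[(z.ravel()>0)&(np.hypot(P[:,0]-457,P[:,1]-388)<55)&(P[:,2]<15)][:,2]))
B=Q[(Q[:,2]>75)&(Q[:,2]<90)]
print(len(B),B[:,:2].min(0),B[:,:2].max(0))
E
```

```text
((281.0, 202.0), 15.811488151550293) ((281.0070495605469, 202.21702575683594), (30.551359176635742, 31.110342025756836), 93.606689453125)
wrist cap@105 [457.1413191  388.32890798 105.        ]
top [457.  388.9 107. ] [0.1 0.1]
scene [458.4 387.3 103.2] [1.3 1.3]
capdepth 277.82712
cap pts [457.04514509 388.65460175 105.99728934] 106.89850191846308
table z near 1.08359311204418
782 [432.83017784 364.38406479] [481.30214759 413.24868187]
```

The wrist and top views agree to 0.6 mm: bottle axis at (457,388.5), cap top at about 106 mm (expected 105). The TCP is already above it, so I go down 180 mm and grip.

```bash
python3 -m pendant '[[[-1,0,0,-0.04,0],[-1,0,0.0005,-0.08,0],[-1,0,0.0005,-0.12,0],[-1,0,0.0005,-0.15,0],[-1,0,0.0005,-0.17,0],[-1,0,0.0005,-0.18,0],[-1,0,0.0005,-0.18,0],[1,0,0.0005,-0.18,0],[1,0,0.0005,-0.18,0],[1,0,0.0005,-0.18,0],[1,0,0.0005,-0.18,0],[1,0,0.0005,-0.18,0],[1,0,0.0005,-0.18,0],[1,0,0.0005,-0.18,0]]]' 60
python3 - <<'E'
from rig import monitor, vision
import cv2,numpy as np
s=monitor.sense();p,d=vision.capture("wrist");cv2.imwrite("pics/w2.png",p[:,:,::-1]);print(s["eef_pos"],s["grip_width"],s["force"],s["time_s"])
E
```

```text
time_s: 2.65
eef_pos: [458.3, 388.6, 53.0]
ee_rot: [-0.001, 0.997, 0.078, 0.001]
force: [-0.1, 0.9, 6.9]
grip_width: 0.668
[458.31640576 388.57376366  52.99707605] 0.6679161465148467 [-0.09136437  0.87190767  6.90328597] 2.65
```

View pics/w2.png

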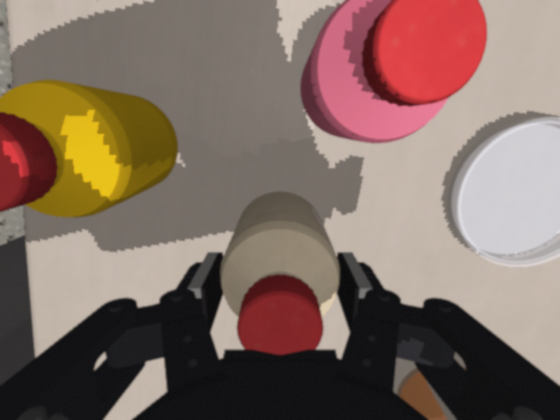

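The grip holds at 57 mm and the bottle is between the pads. I lift it 170 mm and carry it past the clamp, so the wrist camera can see the clamp ahead of the held bottle.

```bash
python3 -m pendant '[[[1,0,0,0.02,0],[1,0,0,0.06,0],[1,0,0,0.1,0],[1,0,0,0.14,0],[1,0.005,-0.02,0.17,0],[1,0.01,-0.06,0.17,0],[1,0.015,-0.1,0.17,0],[1,0.02,-0.14,0.17,0],[1,0.025,-0.18,0.17,0],[1,0.03,-0.22,0.17,0],[1,0.035,-0.26,0.17,0],[1,0.04,-0.3,0.17,0],[1,0.05,-0.34,0.17,0],[1,0.06,-0.38,0.17,0],[1,0.07,-0.42,0.17,0],[1,0.08,-0.46,0.17,0],[1,0.09,-0.5,0.17,0],[1,0.09,-0.54,0.17,0],[1,0.09,-0.57,0.17,0],[1,0.09,-0.58,0.17,0]]]'
python3 -m pendant '[[[1,0,0,0,0],[1,0,0,0,0],[1,0,0,0,0]]]'
python3 - <<'E'
from rig import monitor, vision
import cv2,numpy as np
s=monitor.sense();p,d=vision.capture("wrist");cv2.imwrite("pics/w3.png",p[:,:,::-1]);np.savez("w3.npz",p=p,d=d,pos=s["eef_pos"],rot=s["ee_rot"]);print(s["eef_pos"],s["ee_rot"],s["grip_width"],s["force"],s["time_s"])
E
```

```text
time_s: 4.7
eef_pos: [547.1, -194.6, 221.3]
ee_rot: [0.0, 0.997, 0.077, -0.0]
force: [0.5, -0.1, -1.4]
grip_width: 0.666
time_s: 5.0
eef_pos: [547.7, -190.6, 221.5]
ee_rot: [-0.0, 0.997, 0.079, 0.0]
force: [0.3, 0.9, -0.7]
grip_width: 0.671
[ 547.69199866 -190.5692032   221.54661161] [-6.03162688e-05  9.96862000e-01  7.91589367e-02  1.05323143e-04] 0.670567095820746 [ 0.30586025  0.91916668 -0.67274349] 5.0
```

View pics/w3.png

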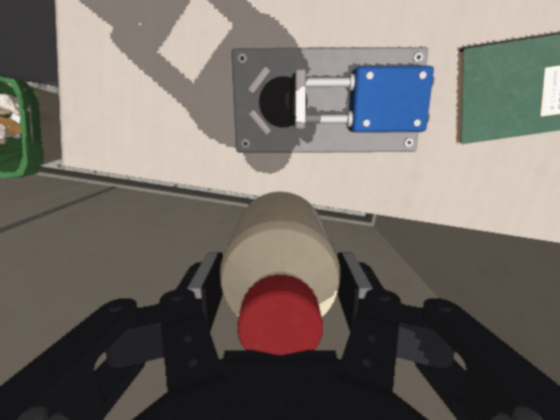

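Wrist view: the clamp lies parallel to the image x. Plate corners are at about (233,48), (428,48), (417,152) and (236,152), the seat disc at (283,101), the jaw at (300,100), and the V stop bars at (260,80) and (260,121). I take a second view 60 mm away for heights.

```bash
python3 -m pendant '[[[1,-0.03,0,0,0],[1,-0.06,0,0,0],[1,-0.06,0,0,0],[1,-0.06,0,0,0]]]' | head -2
python3 - <<'E'
from rig import monitor
from h import *
s=monitor.sense();p,d=vision.capture("wrist");np.savez("w4.npz",p=p,d=d,pos=s["eef_pos"],rot=s["ee_rot"]);print(s["eef_pos"],s["ee_rot"])
a=np.load("w3.npz")['p']
c=lambda q,x:cv2.resize(q[35:165,x:x+220,::-1],None,fx=3.4,fy=3.4,interpolation=cv2.INTER_CUBIC)
cv2.imwrite("pics/c3.png",c(a,220));cv2.imwrite("pics/c4.png",c(p,260))
E
```

```text
time_s: 5.45
eef_pos: [487.7, -191.4, 221.9]
[ 487.7081655  -191.43842419  221.87669401] [2.92423259e-04 9.96907865e-01 7.85771250e-02 5.09442932e-04]
```

View pics/c3.png

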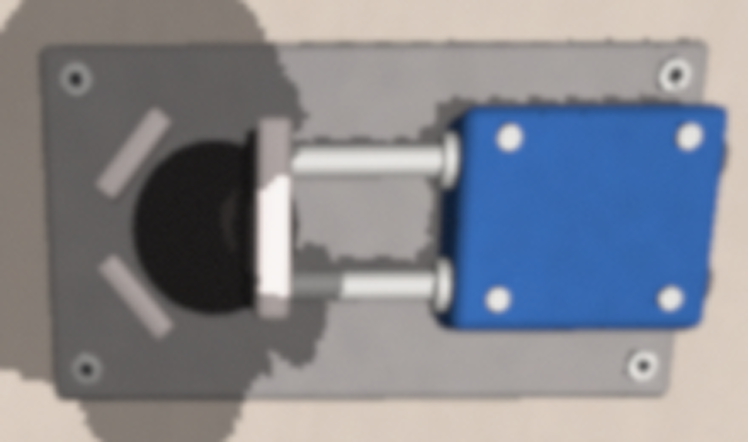

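View pics/c4.png

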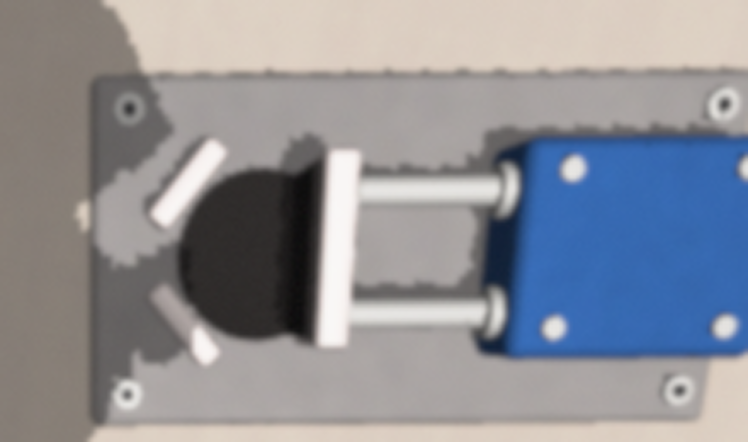

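```bash
python3 - <<'E'
from h import *
A=np.load("w3.npz");B=np.load("w4.npz")
RA=wristRT(dict(eef_pos=A['pos'],ee_rot=A['rot']));RB=wristRT(dict(eef_pos=B['pos'],ee_rot=B['rot']))
def px(p,x0): return ((p[0]+.5)/3.4-.5+x0,(p[1]+.5)/3.4-.5+35)
pts={'sFL':((76,79),(130,108)),'sBL':((675,75),(724,103)),'sFR':((87,369),(127,395)),'sBR':((643,366),(680,390)),
'pFL':((41,47),(95,77)),'pFR':((55,398),(92,420)),'pBR':((666,396),(700,418)),
'jL':((258,118),(329,150)),'jR':((257,318),(314,346)),'hFLscrew':((510,138),(573,169)),'hFRscrew':((498,300),(554,328)),
'stopL':((157,108),(215,140)),'stopR':((162,338),(206,362))}
for k,(a,b) in pts.items():
    ra=ray("wrist",px(a,220),RA);rb=ray("wrist",px(b,260),RB)
    z={'s':12,'p':12,'j':48,'h':42}[k[0]]
    if k[:4]=='stop': z=26
    print(k,*[np.round(q,1) for q in tri([ra,rb])],"A",plane("wrist",px(a,220),z,RA)[:2].round(1),"B",plane("wrist",px(b,260),z,RB)[:2].round(1))
E
```

```text
sFL [485.8 -61.6  16.3] [0.2 0.2] A [485.2 -61.1] B [485.9 -60.7]
sBL [669.4 -30.6  14.9] [0.2 0.2] A [670.5 -30.1] B [671.  -29.7]
sFR [ 500.3 -148.7   15.3] [0. 0.] A [ 499.9 -148.9] B [ 500.5 -149. ]
sBR [ 683.3 -117.8   16.8] [0.2 0.2] A [ 685.3 -118. ] B [ 686.1 -117.6]
pFL [473.5 -54.   13.2] [0.1 0.1] A [473.3 -53.8] B [473.5 -53.7]
pFR [ 490.2 -159.9   10.5] [0.5 0.5] A [ 490.4 -160.2] B [ 490.1 -159.2]
pBR [ 695.3 -126.    13.1] [0.4 0.4] A [ 695.8 -126.4] B [ 696.  -125.6]
jL [542.7 -69.3  50.5] [0.1 0.1] A [542.8 -68.9] B [543.2 -68.8]
jR [ 552.2 -123.    44.1] [0.1 0.1] A [ 552.  -123.1] B [ 551.3 -122.9]
hFLscrew [616.1 -61.7  43.1] [0. 0.] A [616.3 -61.5] B [616.5 -61.5]
hFRscrew [ 623.1 -106.3   44.3] [0.1 0.1] A [ 623.7 -106.3] B [ 624.1 -106.1]
stopL [512.6 -67.9  27.7] [0.2 0.2] A [512.5 -67.5] B [512.8 -67.9]
stopR [ 523.8 -134.    20.6] [0.4 0.4] A [ 524.  -134.2] B [ 523.  -133.4]
```

Heights check (plate about 13, jaw top about 48, housing 43, stop 26 mm). The clamp yaw is 9.4°, from two independent fits, and the seat is at (536.1,−97.7). The jaw's metal edge sits 11 mm from the seat, with the rubber at about 9. The entry axis is 28.5 mm behind the seat, at (508.0,−102.4). I go above it and down to TCP z of about 105, and check there.

```bash
python3 -m pendant '[[[1,0.01,0.03,0,0],[1,0.02,0.06,0,0],[1,0.0203,0.089,0,0],[1,0.0203,0.089,0,0],[1,0.0203,0.089,-0.03,0.4],[1,0.0203,0.089,-0.06,0.4],[1,0.0203,0.089,-0.09,0.4],[1,0.0203,0.089,-0.11,0.4],[1,0.0203,0.089,-0.117,0.4],[1,0.0203,0.089,-0.117,0.4],[1,0.0203,0.089,-0.117,0.4]]]'
python3 - <<'E'
from rig import monitor
from h import *
s=monitor.sense();print(s["eef_pos"],s["force"])
from rig import vision
p,d=vision.capture("scene");np.savez("s5.npz",p=p,d=d)
q,_=vision.capture("wrist")
c=cv2.resize(p[190:330,320:480,::-1],None,fx=3.4,fy=3.4,interpolation=cv2.INTER_CUBIC)
cv2.imwrite("pics/s5.png",c);cv2.imwrite("pics/w5.png",q[:,:,::-1])
E
```

```text
time_s: 6.6
eef_pos: [508.6, -103.3, 105.3]
ee_rot: [0.0, 0.997, 0.082, 0.001]
force: [0.4, 0.8, -0.8]
grip_width: 0.663
[ 508.606689   -103.28746348  105.29452615] [ 0.37004127  0.80651398 -0.82083351]
```

View pics/s5.png

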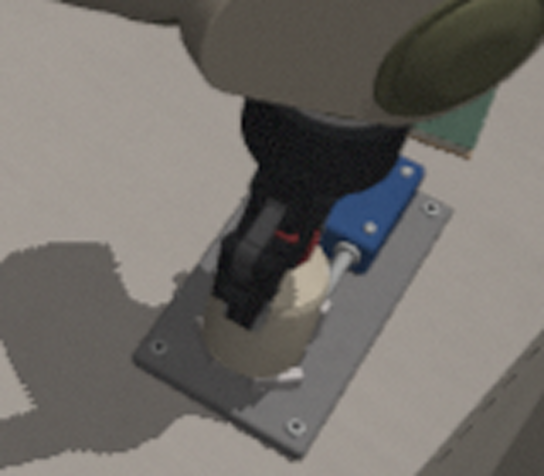

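View pics/w5.png

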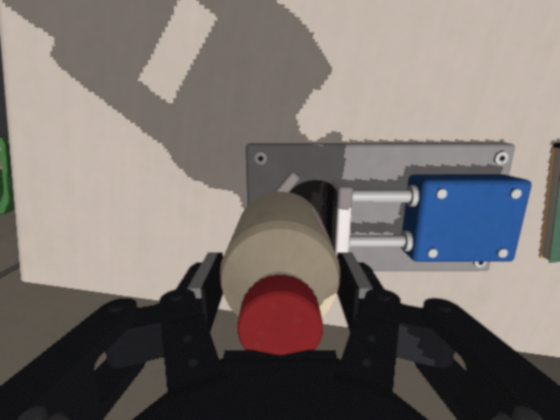

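Scene crop: the bottle hangs upright over the V stop, in front of the jaw. Wrist view: its far bottom rim is at row 193, as in the grasp picture (192), so it has not slipped. I check the scene view numerically before going lower.

```bash
python3 - <<'E'
from h import *
t=np.linspace(0,2*np.pi,60)
C=np.array([508.6,-103.3]);P=np.array([proj("scene",np.array([C[0]+29*np.cos(a),C[1]+29*np.sin(a),52.3]))[0] for a in t])
i=P[:,1].argmax();j=P[:,0].argmin();k=P[:,0].argmax()
for q in (i,j,k): print("pred crop px",((P[q]-[320,190])*3.4).round(0))
p=np.load("s5.npz")['p'].copy()
for q in P: p[int(round(q[1])),int(round(q[0]))]=(255,0,255)
cv2.imwrite("pics/s5b.png",cv2.resize(p[250:320,350:440,::-1],None,fx=6,fy=6,interpolation=cv2.INTER_NEAREST))
E
```

```text
pred crop px [258. 377.]
pred crop px [198. 325.]
pred crop px [303. 339.]
```

View pics/s5b.png

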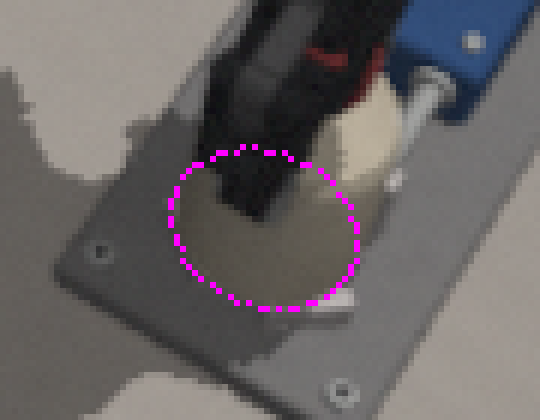

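The predicted bottom rim (magenta) matches the picture within 1–2 px. I lower to 20 mm above the plate, then push along the clamp's +x until the axis is 14 mm past the seat.

```bash
python3 -m pendant '[[[1,0,0.0009,-0.01,0],[1,0,0.0009,-0.02,0],[1,0,0.0009,-0.02,0],[1,0,0.0009,-0.02,0]]]'
python3 -m pendant '[[[1,0.005,0.001,0,0],[1,0.01,0.0016,0,0],[1,0.015,0.0025,0,0],[1,0.02,0.0033,0,0],[1,0.025,0.0041,0,0],[1,0.03,0.005,0,0],[1,0.035,0.0058,0,0],[1,0.0395,0.0065,0,0],[1,0.0415,0.0068,0,0],[1,0.0415,0.0068,0,0],[1,0.0415,0.0068,0,0],[1,0.0415,0.0068,0,0]]]'
python3 - <<'E'
from rig import monitor
from h import *
s=monitor.sense();print(s["eef_pos"],s["force"],s["wrist_torque"])
p,d=vision.capture("scene");q,_=vision.capture("wrist")
a=cv2.resize(p[210:320,340:470,::-1],None,fx=3.4,fy=3.4,interpolation=cv2.INTER_CUBIC)
b=q[150:337,200:560,::-1];b=cv2.resize(b,(360,187));c=np.zeros((374,360,3),np.uint8);c[:187]=b
cv2.imwrite("pics/s6.png",np.hstack([a[:374],c]))
E
```

```text
time_s: 7.1
eef_pos: [507.7, -102.0, 84.0]
ee_rot: [-0.0, 0.997, 0.082, -0.0]
force: [-0.3, -0.3, -0.4]
grip_width: 0.666
time_s: 8.3
eef_pos: [549.2, -95.2, 84.2]
ee_rot: [-0.0, 0.997, 0.082, -0.0]
force: [-6.0, -0.7, 2.0]
grip_width: 0.67
[549.20347129 -95.22544582  84.21584874] [-5.98066678 -0.6845819   2.00210316] [-0.26352111  1.01463273 -0.03551095]
```

View pics/s6.png

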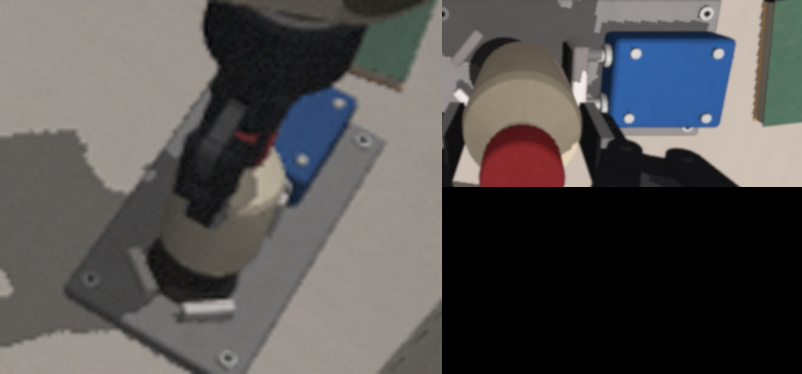

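The jaw is pushed back (reaction −6 N, as the spring predicts near 33 mm), the axis is 13.3 mm past the seat, and the V stop is clear. I lower onto the plate.

```bash
python3 -m pendant '[[[1,0,0,-0.005,0],[1,0,0,-0.01,0],[1,0,0,-0.014,0],[1,0,0,-0.017,0],[1,0,0,-0.0185,0],[1,0,0,-0.0195,0],[1,0,0,-0.0195,0],[1,0,0,-0.0195,0]]]'
```

```text
time_s: 9.2
eef_pos: [549.1, -95.2, 65.0]
ee_rot: [-0.0, 0.997, 0.082, -0.0]
force: [-7.2, -0.3, 5.7]
grip_width: 0.667
```

```bash
python3 -m pendant '[[[1,0,0,-0.001,0],[1,0,0,-0.001,0],[1,0,0,-0.001,0]]]'
python3 - <<'E'
from rig import monitor
from h import *
s=monitor.sense();print(s["eef_pos"],s["force"],s["wrist_torque"])
p,d=vision.capture("scene")
cv2.imwrite("pics/s7.png",cv2.resize(p[210:320,340:470,::-1],None,fx=4,fy=4,interpolation=cv2.INTER_CUBIC))
E
```

```text
time_s: 9.5
eef_pos: [549.1, -95.2, 65.0]
ee_rot: [0.0, 0.997, 0.082, -0.0]
force: [-10.6, 0.9, 13.6]
grip_width: 0.666
[549.13132082 -95.17769939  64.99643738] [-10.55941895   0.91918369  13.56624242] [0.03363762 2.04424768 0.03019884]
```

View pics/s7.png

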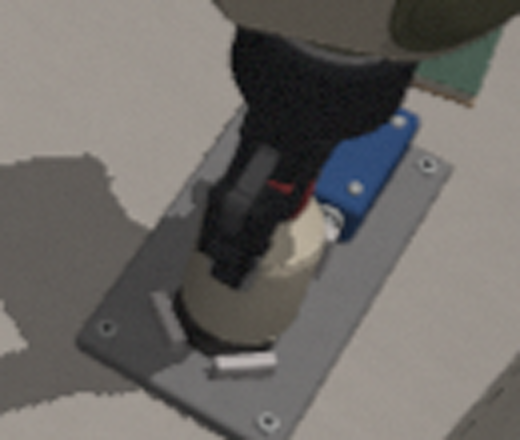

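Contact is confirmed: z stays at 65.0 while the force rises to 13.6 N, so the bottle stands on the plate inside the V. I ease the pressure, let it ride back with the jaw to about 2 mm short of the stop, and open.

```bash
python3 -m pendant '[[[1,0,0,0.001,0],[1,-0.003,-0.0005,0.001,0],[1,-0.006,-0.001,0.001,0],[1,-0.009,-0.0015,0.001,0],[1,-0.011,-0.0018,0.001,0],[1,-0.011,-0.0018,0.001,0]]]'
python3 -m pendant '[[[-1,0,0,0,0],[-1,0,0,0,0],[-1,0,0,0,0],[-1,0,0,0,0],[-1,0,0,0,0],[-1,0,0,0,0],[-1,0,0,0,0],[-1,0,0,0,0]]]'
python3 - <<'E'
from rig import monitor
from h import *
s=monitor.sense();print(s["eef_pos"],s["force"])
p,d=vision.capture("scene");q,_=vision.capture("wrist")
a=cv2.resize(p[210:320,340:460,::-1],None,fx=3.4,fy=3.4,interpolation=cv2.INTER_CUBIC)
b=q[150:374,180:560,::-1];c=np.zeros((374,380,3),np.uint8);c[:224]=b
cv2.imwrite("pics/s8.png",np.hstack([a[:374],c]))
E
```

```text
time_s: 10.15
eef_pos: [538.2, -97.0, 65.0]
ee_rot: [-0.0, 0.997, 0.082, 0.0]
force: [-3.4, 1.1, 4.2]
grip_width: 0.664
time_s: 10.95
eef_pos: [538.4, -97.1, 64.8]
ee_rot: [0.0, 0.997, 0.082, 0.0]
force: [-0.1, -0.4, 0.1]
grip_width: 0.995
[538.38037402 -97.05002848  64.80468473] [-0.13371272 -0.37898609  0.05882937]
```

View pics/s8.png

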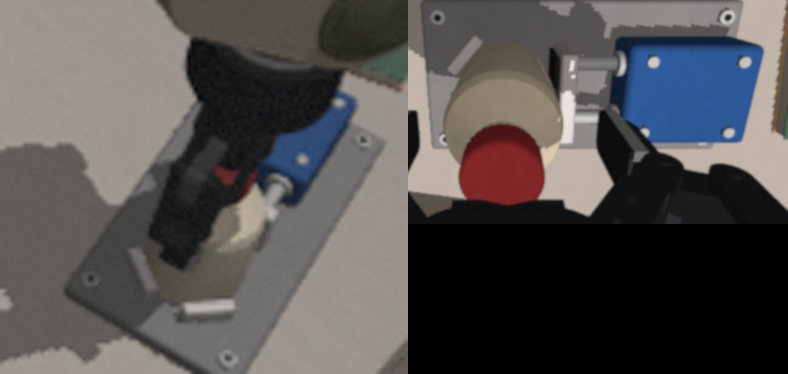

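The bottle is released with no force on the tool. I centre the fingers on it and rise straight up.

```bash
python3 -m pendant '[[[-1,-0.002,0,0,0],[-1,-0.002,-0.0005,0.01,0],[-1,-0.002,-0.0005,0.03,0],[-1,-0.002,-0.0005,0.06,0],[-1,-0.002,-0.0005,0.1,0],[-1,-0.002,-0.0005,0.14,0],[-1,-0.002,-0.0005,0.17,0],[-1,-0.002,-0.0005,0.17,0],[-1,-0.002,-0.0005,0.17,0],[-1,-0.002,-0.0005,0.17,0]]]'
python3 - <<'E'
from rig import monitor
from h import *
s=monitor.sense();print(s["eef_pos"],s["force"])
q,d=vision.capture("wrist");np.savez("w9.npz",p=q,d=d,pos=s["eef_pos"],rot=s["ee_rot"])
p,_=vision.capture("scene");t,_=vision.capture("top")
cv2.imwrite("pics/w9.png",q[:,:,::-1]);cv2.imwrite("pics/s9.png",p[:,:,::-1]);cv2.imwrite("pics/t9.png",t[:,:,::-1])
RT=wristRT(s)
hsv=cv2.cvtColor(q,cv2.COLOR_RGB2HSV)
m=(((hsv[...,0]<8)|(hsv[...,0]>172))&(hsv[...,1]>150)&(hsv[...,2]>90)).astype(np.uint8)
c=max(cv2.findContours(m,0,2)[0],key=cv2.contourArea);e=cv2.fitEllipse(c);print(e)
X=plane("wrist",e[0],117,RT);print(X)
v,u=np.nonzero(m);print(np.median(d[v,u]))
r=X[:2]-[536.1,-97.7];a=np.radians(9.4);print("clamp x,y",r@[np.cos(a),np.sin(a)],r@[-np.sin(a),np.cos(a)])
E
```

```text
time_s: 12.05
eef_pos: [535.9, -97.4, 233.8]
ee_rot: [-0.0, 0.997, 0.082, -0.001]
force: [0.6, 0.0, -0.1]
grip_width: 1.001
[535.85779035 -97.38984219 233.81309797] [ 0.55021748  0.03334281 -0.07288472]
((280.0827941894531, 204.62457275390625), (31.700931549072266, 32.852020263671875), 179.45582580566406)
[535.07415073 -96.85245528 117.        ]
268.5696
clamp x,y -0.8736482746946459 1.0037118422029367
```

View pics/w9.png

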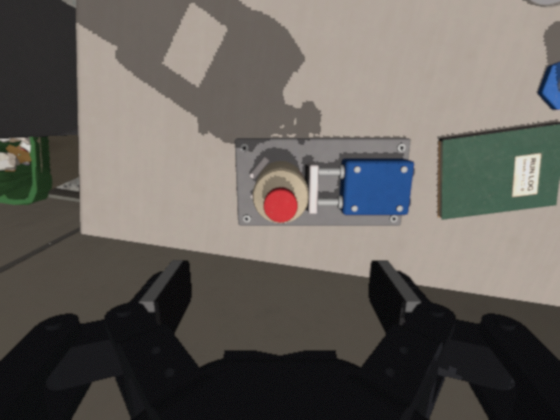

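View pics/s9.png

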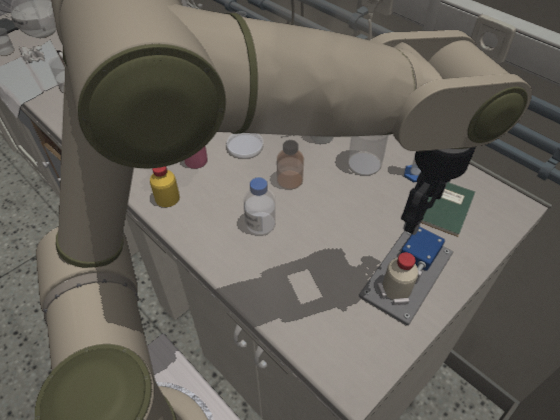

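View pics/t9.png

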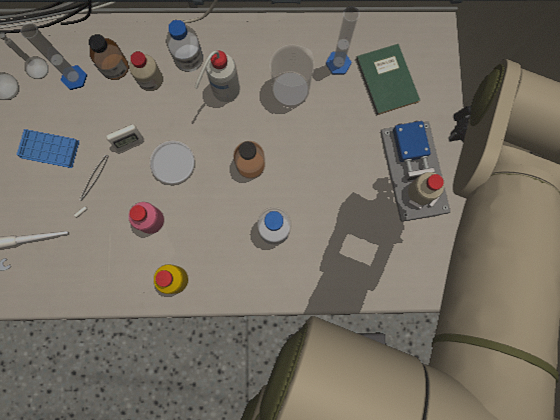

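Wrist view: the bottle stands upright at (280,195) between the V stop and the jaw (left edge at about column 309). In the top view the amber (249,160) and blue-capped (274,226) bottles have not moved. One last number, the jaw travel, and then I hand in.

```bash
python3 - <<'E'
from h import *
from rig import order
W=np.load("w9.npz");RT=wristRT(dict(eef_pos=W['pos'],ee_rot=W['rot']));a=np.radians(9.4)
for u in ((310,167),(309.5,212)):
    r=plane("wrist",u,48,RT)[:2]-[536.1,-97.7];print("jaw edge clamp x",r@[np.cos(a),np.sin(a)],"travel",r@[np.cos(a),np.sin(a)]-11.2)
T0=np.load("top0.npz")['p'].astype(int);t=cv2.imread("pics/t9.png")[:,:,::-1].astype(int)
for n,(u,v) in (("amber",(249,160)),("blue",(274,226))): print(n,np.abs(T0-t)[v-22:v+22,u-22:u+22].mean())
order.finish_job()
E
```

```text
jaw edge clamp x 31.79804983512952 travel 20.598049835129522
jaw edge clamp x 32.72666088695838 travel 21.52666088695838
amber 4.998794765840221
blue 5.869834710743802
the job is handed in; nothing more can be done
```

The cream bottle with the red cap now stands upright in the spring clamp, held by the jaw against the V stop, and the job is handed in at about 12 s. I gripped it across its diameter and pushed the jaw back about 33 mm with its side. I kept the jaw back while lowering onto the base plate, where contact showed at 13.6 N. Still gripping it, I let it ride back with the jaw to about 2 mm short of the stop, then opened the fingers and rose clear.

**Last checks**
- **Bottle position:** the wrist camera puts the axis about 1 mm from the seat.
- **Jaw:** its travel came out at 20.6–21.5 mm by picture, against the expected 20 or so.
- **Tool:** the force on it is about zero, so nothing is being touched.
- **Amber and blue-capped bottles:** they are at the same pixels in the top view as at the start, with only small brightness differences there.

**Disagreement:** the scene and top cameras differed by about 6–8 mm at the clamp, so I relied on the wrist camera there. Its two views agreed to about 1 mm in plan, with heights mostly within 4–5 mm of those given.

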